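Put a button carton away on its pile in the sliding-lid chest

ROBOT

A 6-joint arm with a two-finger parallel gripper is mounted at the origin on the work surface. World frame = base frame: x ahead of the robot, y to its left, z up, the work surface at z = 0. Lengths are in m, angles in rad, forces in N, time in s.
With the tool pointing down it reaches from about 0.35 to 0.975 m from the base axis. Payload 4.9 kg.
Tool frame: the origin (TCP) lies at the very end of the fingers, on their centre line; the grasp point (between the pads) lies 19 mm behind it; z points along the fingers, y is the line along which they close (so a half turn about z gives the same grasp; the last joint's range is limited). The gripper opens to 85 mm and grips with 20 to 120 N. Pads are 22 mm wide; open, the fingers measure 114 mm over their backs; the gripper's body (76 mm by 85 mm) begins 54 mm behind the grasp point. The pads swing forward as they close: fully open they stand 13 mm farther back than shut.
Start: joints at [1.105, 0.053, 1.613, -0, 1.476, -0.119], TCP at [0.212, 0.588, 0.203] pointing down, gripper open.
Joint ranges: [-3.01, 3.01], [-1.01, 2.22], [0.06, 2.58], [-1.02, 4.17], [0.09, 2.62], [-3.14, 3.14]. Speed limits (rad/s): [2.57, 2.57, 3.14, 3.14, 3.14, 3.14].

INTERFACE

Orientations are given as a rotation vector (axis times angle).
In Python, from station import ctrl, imaging gives the robot as it stands.
- The arm moves only by the tool play_rows, never from a script. Its argument "series" is a list of rows, each a list of 3 entries, a list of its own where there are three numbers: the opening, from 0 (shut) to 1 (fully open), then the shift along the tool's x, y, z each as a share of 0.05 m, from -1 to 1, then the turn, a rotation vector about the tool's x, y, z each as a share of 8 degrees, from -1 to 1. In form: [[grip, [dx, dy, dz], [ax, ay, az]], ...]. A call has 1 to 8 rows; each row shifts and turns the commanded pose from where the row before left it, along the tool's axes as they then stand; what a row does not reach is not made up. A row lasts 1/8 s, in which the tool goes at most 62.5 mm and 10.7 degrees, less where a joint would pass 70% of its speed; a pose out of reach is approached as far as the arm can. A call with a number of a shift or a turn outside -1 to 1 is refused whole. A call with a gripper value outside its range is refused whole. The fingers move at their own pace and stop on an object; "force" is the grip in N (left out, the last holds). Time passes only in rows, so rows that do not move let the fingers close. It gives the time, the measured TCP pose, the force, the opening and the grip force at its end, in the units of the state.
- ctrl.get_obs(): the state, without advancing time (a new reading comes with each control period).
- imaging.get_image(name): name is "scene" or "top" or "wrist"; returns a dict with "color" (420x560x3 uint8, blue, green, red), "fx", "fy", "cx", "cy" (pixels), "D" ([k1, k2, p1, p2, k3] as OpenCV has them; the pictures are not rectified), "extrinsics" (4x4, takes a point from world to camera coordinates); the wrist camera has in their place "hand_eye" (4x4, takes a point from camera to tool coordinates, whose origin is the TCP and whose axes are the flange's). Camera axes: x right, y down, z forward; pixel columns grow to the right and rows downward; lengths in m; the calibration is good to about 2 mm. A picture is of the moment at which its call begins: read the wrist's pose just before it. There is no depth.
- ctrl.finish_job(): hands the job in; it is judged then, once.
The state is a dict: "t": time; "q": joint angles; "dq": joint speeds; "effort": joint torques, N m; "tool_pos": TCP position; "tool_rot": TCP orientation; "contact_force": force on the tool from outside, world axes, zero at the start; "wrist_torque": the same for the moment, N m; "opening": finger opening in m; "grip_force": force on a finger pad.
Only numpy, scipy, OpenCV 4.12 (cv2) and the standard library are available. Lean on these libraries where they do the work, as an engineer would, in place of code of your own. Each camera call takes 0.05 s, during which the arm holds its last target. There are 200 camera calls.

TASK

Put the loose button carton away on the pile of cartons like it in the plywood chest (round tins fill the other bay): slide the clear lid over that pile fully back past its neighbour, lower the carton squarely onto the pile, then slide the lid fully shut again, leaving both lids shut. How high the pile stands is not known, so keep hold of the carton until you feel it rest on the pile, neither dropping it nor pressing down hard, and only then let go. Do not disturb the other things on the table.

Things in the scene. Friction and masses are not known exactly. Their poses are not given: they have to be found in the camera images.
- chest: Pale plywood chest, fixed, 240 (its x) by 434 (its y) by 164 mm high; origin: centre of its underside, z up. Walls 12 mm; an 8 mm divider at y=0 parts a left bay (+y) from a right bay (-y), each 216 by 201 mm. Bay floors 44 mm above the origin, lids' underside 151 mm. Two clear lids 210 mm long slide along y on a double track: the left one above (top 162 mm), the right one below (155 mm).
- lid_left (a joint): Travel of the left lid in m: 0 shut, 0.165 fully open (slid to the chest's -y over the right lid; the outer 165 mm of the left bay are then open). About 2 to 4 N moves it; it stays where it is left.
- lid_right (a joint): Travel of the right lid in m: 0 shut, 0.165 fully open (slid to the chest's +y under the left lid; the outer 165 mm of the right bay are then open). About 2 to 4 N moves it; it stays where it is left.
- lid_left_grip (a point): Grip of the left lid: an upright aluminium fin near its outer end, 120 mm long along the chest's x, 10 mm thick along its y, standing 31 mm above the left lid; its top is 193 mm above the table. The point is the fin's middle, 6 mm below its top; it moves with the lid. Its axes are the chest's.
- lid_right_grip (a point): Grip of the right lid: the same kind of fin near that lid's outer end, 120 mm along the chest's x, 10 mm thick, its top also 193 mm above the table, 31 mm above the left lid. The point is the fin's middle, 6 mm below its top; it moves with the lid. Its axes are the chest's.
- pile: Pile of button cartons in one bay (left or right, it varies), packed so that it does not shift sideways; it gives about 2 mm under 10 N. Origin: centre of its foot on the bay floor, straight below the centre of its top carton; z up, y along the 120 mm sides of the top carton, x across its 60 mm width. Its height is not told: the top lies 40 to 70 mm above the origin.
- carton: The loose button carton on the table beside the chest: plain brown cardboard with a blank paper label, 60 mm wide (its x), 120 mm long (its y), 30 mm high, 0.15 to 0.31 kg. Origin: centre of its underside; z up. The only loose carton.
- tin_pile: Two round steel tins, 97 mm in diameter, stacked 52 mm high and fixed in the other bay. Origin: centre of the foot on the bay floor. Not to be used.
- tin: Bystander: loose round steel tin, 97 mm in diameter, 26 mm high. Origin: centre of its underside.
- bowl: Bystander: white ceramic bowl, 110 mm across, 45 mm high. Origin: centre of its underside.
- cone: Bystander: black cone of thread, 66 mm across the foot, 96 mm high. Origin: centre of its underside.
Mind the look-alikes: they are no part of the job. Leave any purple or red look-alike of the carton alone.

How it is judged:
By the outcome, as a careful person would: the job done as asked, in the order asked, and still so for the second after the job is handed in, with the robot touching nothing.
It also fails if it takes over 72 s, if anything falls off the work surface, if the arm or the gripper's body presses on something with over 40 N, if the wrist force passes 120 N, or if a joint passes its speed limit or range.

## Working session

There is one attempt and no reset: what is moved stays moved. The work goes in short steps, Python scripts to look and compute and a tool call to move; the robot and the scene stay as the last step left them, time stands still between calls to the robot, and variables do not carry over. Pictures are saved under pics/ and viewed, at most 10 in all, crops included, and the job is handed in when it is done.

Besides the shell and the picture viewer there is one more tool, called after "Call:" as a command line: name --argument value ..., lists and objects as JSON in quotes. play_rows: Moves the arm, as the interface text tells. Shift numbers are shares of 0.05 m and turn numbers shares of 8 degrees, none past 1 either way. Its arguments: {"type":"object","properties":{"series":{"type":"array"},"force":{"type":"number"}},"required":["series"]}

```bash
mkdir -p pics; ls; python3 - <<'E'
from station import ctrl, imaging
import cv2, numpy as np
for n in ("scene","top"):
    d=imaging.get_image(n); cv2.imwrite(f"pics/{n}0.png",d["color"]); print(n,d["fx"],d["fy"],d["cx"],d["cy"],d["D"],np.round(d["extrinsics"],4).tolist())
print(ctrl.get_obs())
E
```

```text
pics
scene 520.1367583294443 520.1367583294443 290.38967381992126 196.27369497520826 [-0.1815543  0.         0.         0.         0.       ] [[0.8954, -0.4453, -0.0017, -0.5195], [-0.4231, -0.8497, -0.3146, 0.2283], [0.1387, 0.2824, -0.9492, 1.5234], [0.0, 0.0, 0.0, 1.0]]
top 520.9019639730185 520.9019639730185 280.81688830200875 207.52016508134025 [-0.20144314  0.          0.          0.          0.        ] [[0.0098, -0.9999, 0.0114, -0.0532], [-0.9948, -0.0109, -0.1017, 0.5517], [0.1018, -0.0104, -0.9948, 1.8512], [0.0, 0.0, 0.0, 1.0]]
{'t': 0.1, 'q': array([ 1.10499381e+00,  5.33216743e-02,  1.61415546e+00, -2.36472374e-05,
        1.47600441e+00, -1.18995380e-01]), 'dq': array([ 0.00080248, -0.00058702, -0.00581153,  0.00152525, -0.00076822,
        0.00068305]), 'effort': array([ 2.60473371e-04, -3.94903457e+01, -3.71364641e+01, -1.50768774e-04,
        3.84004015e-03, -3.04461446e-05]), 'tool_pos': array([0.21215957, 0.58723151, 0.20186763]), 'tool_rot': array([-5.41943643e-01, -3.09396416e+00,  2.85131648e-03]), 'contact_force': array([-1.19482095,  0.9298942 , -0.52261209]), 'wrist_torque': array([-0.0051701 , -0.02080616, -0.00893309]), 'grip_force': 0.0, 'opening': 0.0850601150690718}
```

View pics/scene0.png

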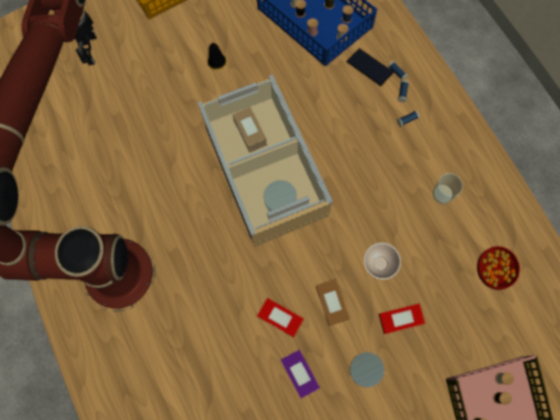

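View pics/top0.png

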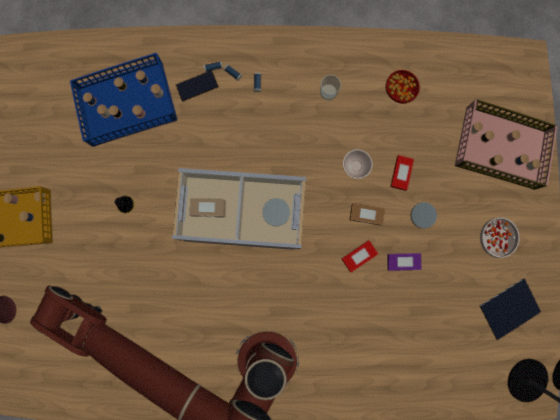

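The scene view shows one loose brown carton at (332,302), with red look-alikes at (280,317) and (402,319) and a purple one at (300,374). In the top view these are brown (367,214), red (403,172) and (360,256), purple (404,262). Brown is the one described. The pile is in the chest's image-left bay (207,207) in the top view, and the tins are in the other bay at (276,212). I'll enlarge to confirm and read corners.

```bash
python3 - <<'E'
import cv2, numpy as np
im=cv2.imread("pics/top0.png")
a=cv2.resize(im[160:260,165:315],None,fx=5,fy=5,interpolation=cv2.INTER_CUBIC); cv2.imwrite("pics/chest.png",a)
b=cv2.resize(im[140:280,330:450],None,fx=4,fy=4,interpolation=cv2.INTER_CUBIC); cv2.imwrite("pics/carton.png",b)
E
cat > h.py <<'E'
import cv2, numpy as np
from station import ctrl, imaging
def w(d,px,z,E=None):
    E=d["extrinsics"] if E is None else E
    K=np.array([[d["fx"],0,d["cx"]],[0,d["fy"],d["cy"]],[0,0,1]])
    u=cv2.undistortPoints(np.array(px,float).reshape(-1,1,2),K,np.array(d["D"])).reshape(-1,2)
    R,t=E[:3,:3],E[:3,3]; c=-R.T@t
    r=np.c_[u,np.ones(len(u))]@R
    return c+r*((z-c[2])/r[:,2])[:,None]
def wristE(d,o):
    T=np.eye(4); T[:3,:3]=cv2.Rodrigues(np.array(o["tool_rot"]))[0]; T[:3,3]=o["tool_pos"]
    return np.linalg.inv(T@d["hand_eye"])
E
```

```text
(no output)
```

View pics/chest.png

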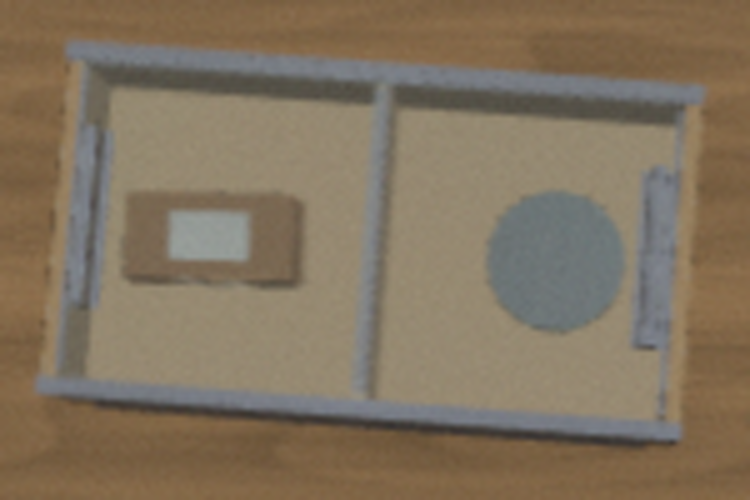

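View pics/carton.png

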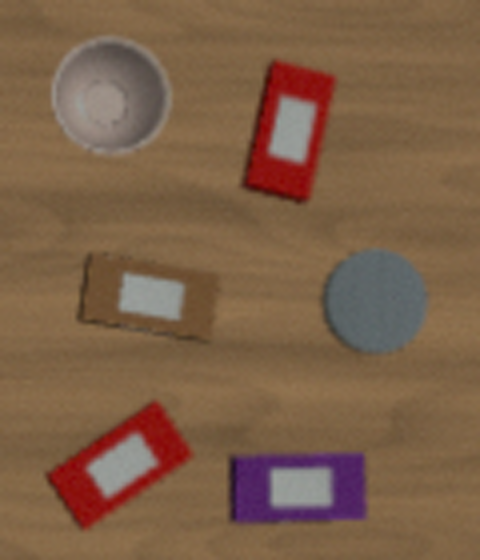

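Brown carton confirmed (only one, crop centre ≈(150,296)); chest corners, pile and fins are clear in the crop. Converting to world.

```bash
python3 - <<'E'
from h import *
d=imaging.get_image("top")
m=lambda p,s,ox,oy:(np.array(p,float)+.5)/s-.5+[ox,oy]
C=lambda p,z:w(d,m(p,5,165,160),z)
K=lambda p,z:w(d,m(p,4,330,140),z)
r=lambda a:print(np.round(a,4).tolist())
c=C([(68,42),(703,90),(680,438),(38,390)],.164);r(c);r([c.mean(0)])
print([np.linalg.norm(c[i]-c[i-1]) for i in range(4)])
for i,j in((0,1),(3,2)): v=c[i]-c[j];print("yaw of chest +y from world y",np.degrees(np.arctan2(-v[0],v[1])))
print("finL top");r(C([(90,125),(75,303)],.193))
print("finR top");r(C([(661,169),(648,347)],.193))
print("pile label, z .09-.114");r(C([(208,236)],.084));r(C([(208,236)],.114))
r(C([(127,190),(301,197),(299,285),(123,277)],.1))
print("carton");k=K([(88,255),(218,275),(210,340),(79,322)],.03);r(k);r(K([(151,296)],.03))
l=K([(123,272),(185,280),(181,319),(118,312)],.03);r(l)
v=l[0]-l[1]+l[3]-l[2];print("carton yaw",np.degrees(np.arctan2(-v[0],v[1])))
v=k[0]-k[1]+k[3]-k[2];print("carton yaw",np.degrees(np.arctan2(-v[0],v[1])))
print("bowl",K([(111,95)],.045))
E
```

```text
[[0.6694, 0.3037, 0.164], [0.6406, -0.1273, 0.164], [0.4063, -0.1132, 0.164], [0.433, 0.3169, 0.164]]
[[0.5373, 0.095, 0.164]]
[np.float64(0.23677576865743233), np.float64(0.4320420409675951), np.float64(0.23471989272471436), np.float64(0.43094673855289234)]
yaw of chest +y from world y -3.8216753772852208
yaw of chest +y from world y -3.5496199612057326
finL top
[[0.6084, 0.2814, 0.193], [0.4896, 0.2879, 0.193]]
finR top
[[0.5828, -0.0981, 0.193], [0.465, -0.0904, 0.193]]
pile label, z .09-.114
[[0.5462, 0.215, 0.084]]
[[0.5431, 0.211, 0.114]]
[[0.5762, 0.2707, 0.1], [0.5725, 0.1485, 0.1], [0.5111, 0.1486, 0.1], [0.5152, 0.2718, 0.1]]
carton
[[0.5699, -0.3042, 0.03], [0.553, -0.4238, 0.03], [0.4936, -0.4159, 0.03], [0.5089, -0.2958, 0.03]]
[[0.5332, -0.3618, 0.03]]
[[0.5548, -0.3362, 0.03], [0.5481, -0.3932, 0.03], [0.5125, -0.3893, 0.03], [0.5183, -0.3314, 0.03]]
carton yaw -6.220944712718178
carton yaw -7.660563960262315
bowl [[ 0.71483907 -0.32408949  0.045     ]]
```

```bash
cat >> h.py <<'E'
def plan(wps):
    """wps: (x,y,z,yaw_deg of tool y,n rows); prints rows' shift/turn shares"""
    o=ctrl.get_obs(); p=np.array(o["tool_pos"]); R=cv2.Rodrigues(np.array(o["tool_rot"]))[0]
    print("at",np.round(p,4),"yaw",round(np.degrees(np.arctan2(R[1,1],R[0,1])),2),"F",np.round(o["contact_force"],2),"t",o["t"],"op",round(o["opening"],4))
    for x,y,z,yaw,n in wps:
        a=np.radians(yaw); ty=np.array([np.cos(a),np.sin(a),0]); tz=np.array([0,0,-1.]); G=np.c_[np.cross(ty,tz),ty,tz]
        rv=cv2.Rodrigues(R.T@G)[0].ravel()/n; dp=(np.array([x,y,z])-p)/n; S=cv2.Rodrigues(rv)[0]
        for i in range(n):
            s=np.round(R.T@dp/.05,2); t=np.round(np.degrees(rv)/8,2); print([s.tolist(),t.tolist()])
            p=p+R@(s*.05); R=R@cv2.Rodrigues(np.radians(t*8))[0]
        print("->",np.round(p,4))
E
python3 -c "
from h import *
plan([(.549,.25,.34,86.4,8)])"
```

```text
at [0.2122 0.5873 0.202 ] yaw 70.13 F [0.4  0.14 0.44] t 0.15 op 0.0855
[[-1.08, -0.51, -0.34], [-0.0, -0.0, -0.25]]
[[-1.06, -0.54, -0.34], [-0.0, -0.0, -0.25]]
[[-1.04, -0.58, -0.34], [-0.0, -0.0, -0.25]]
[[-1.02, -0.62, -0.34], [-0.0, -0.0, -0.25]]
[[-1.0, -0.65, -0.34], [-0.0, -0.0, -0.25]]
[[-0.97, -0.69, -0.34], [-0.0, -0.0, -0.25]]
[[-0.95, -0.72, -0.34], [-0.0, -0.0, -0.25]]
[[-0.92, -0.75, -0.34], [-0.0, -0.0, -0.25]]
-> [0.5489 0.2502 0.3383]
```

Call:
play_rows --series '[[1,[-0.8,-0.4,-0.4],[0,0,-0.25]],[1,[-0.8,-0.4,-0.4],[0,0,-0.25]],[1,[-0.8,-0.45,-0.4],[0,0,-0.25]],[1,[-0.8,-0.5,-0.4],[0,0,-0.25]],[1,[-0.8,-0.5,-0.4],[0,0,-0.25]],[1,[-0.75,-0.5,-0.4],[0,0,-0.25]],[1,[-0.75,-0.55,-0.3],[0,0,-0.25]],[1,[-0.7,-0.6,0],[0,0,-0.25]]]'

```text
t: 1.15
tool_pos: [0.4736, 0.3272, 0.3397]
tool_rot: [0.104, 3.137, 0.002]
contact_force: [0.9, -0.4, -0.6]
opening: 0.0856
grip_force: 0.0
```

Call:
play_rows --series '[[1,[-0.6,-0.4,0],[0,0,0]],[1,[-0.6,-0.4,0],[0,0,0]],[1,[-0.4,-0.2,0],[0,0,0]],[1,[0,0,0],[0,0,0]]]'

```text
t: 1.65
tool_pos: [0.5492, 0.2722, 0.3372]
tool_rot: [-0.109, -3.138, 0.0]
contact_force: [-0.1, 0.4, 0.3]
opening: 0.0857
grip_force: 0.0
```

```bash
python3 -c "
from h import *
import pickle
o=ctrl.get_obs(); d=imaging.get_image('wrist'); cv2.imwrite('pics/w1.png',d['color']); pickle.dump((o,d),open('w1.pkl','wb'))
plan([(.549,.2847,.25,86.4,3)])"
```

```text
at [0.5485 0.2729 0.3375] yaw 86.11 F [-0.16 -0.18 -0.41] t 1.7 op 0.0854
[[0.0, 0.08, 0.58], [0.0, -0.0, -0.01]]
[[0.0, 0.08, 0.58], [0.0, -0.0, -0.01]]
[[0.0, 0.08, 0.58], [0.0, -0.0, -0.01]]
-> [0.5492 0.2849 0.2505]
```

View pics/w1.png

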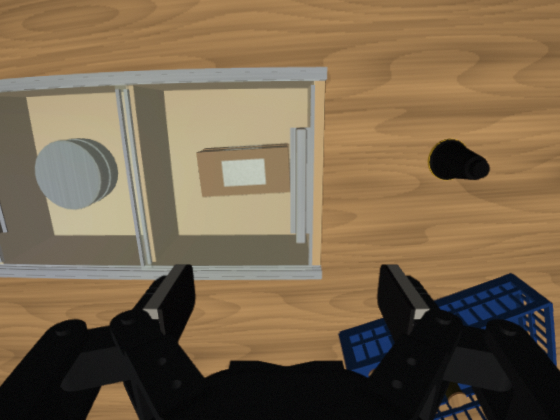

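The wrist view shows the pile's top carton at about (245,172), the left fin's top at about (303,185), the cone at (460,160) and the tins at (75,174).

```bash
python3 -c "
from h import *
import pickle
o,d=pickle.load(open('w1.pkl','rb')); E=wristE(d,o)
r=lambda p,z:print(np.round(w(d,p,z,E),4).tolist())
r([(305,128),(302,242),(303.5,185)],.193)
r([(326,68),(322,278)],.164)
for z in(.084,.1,.114): r([(245,172)],z)
r([(198,152),(290,146),(290,190),(203,196)],.1)
"
```

```text
[[0.4906, 0.2956, 0.193], [0.6093, 0.2862, 0.193], [0.547, 0.2911, 0.193]]
[[0.4338, 0.3217, 0.164], [0.6708, 0.3088, 0.164]]
[[0.5483, 0.2176, 0.084]]
[[0.5456, 0.2199, 0.1]]
[[0.5432, 0.2219, 0.114]]
[[0.5153, 0.1621, 0.1], [0.5163, 0.2805, 0.1], [0.5736, 0.2767, 0.1], [0.5738, 0.1604, 0.1]]
```

Call:
play_rows --force 30 --series '[[1,[0,0.15,0.8],[0,0,0]],[1,[0,0.15,0.8],[0,0,0]],[1,[0,0,0.8],[0,0,0]],[1,[0,0,0.7],[0,0,0]],[1,[0,0,0.3],[0,0,0]],[1,[0,0,0],[0,0,0]]]'

```text
t: 2.45
tool_pos: [0.5486, 0.2882, 0.1673]
tool_rot: [-0.104, -3.138, 0.001]
contact_force: [0.6, 0.1, 0.7]
opening: 0.0856
grip_force: 0.0
```

Call:
play_rows --series '[[0,[0,0,0],[0,0,0]],[0,[0,0,0],[0,0,0]],[0,[0,0,0],[0,0,0]],[0,[0,0,0],[0,0,0]],[0,[0,0,0],[0,0,0]],[0,[0,0,0],[0,0,0]]]'

```text
t: 3.2
tool_pos: [0.5496, 0.2877, 0.1679]
tool_rot: [-0.106, -3.14, 0.0]
contact_force: [-0.4, -0.1, 1.3]
opening: 0.0001
grip_force: 0.0
```

```bash
python3 -c "
from h import *
d=imaging.get_image('wrist'); t=imaging.get_image('scene')['color'][60:260,170:350]
cv2.imwrite('pics/w2.png',np.hstack([d['color'][:,:],cv2.resize(t,(378,420))])[:,:800])
o=ctrl.get_obs();print(o['opening'],o['tool_pos'],o['contact_force'])"
```

```text
-0.00010358159656436282 [0.54956092 0.28769953 0.16792172] [ 0.08178201  0.7696265  -0.48820924]
```

View pics/w2.png

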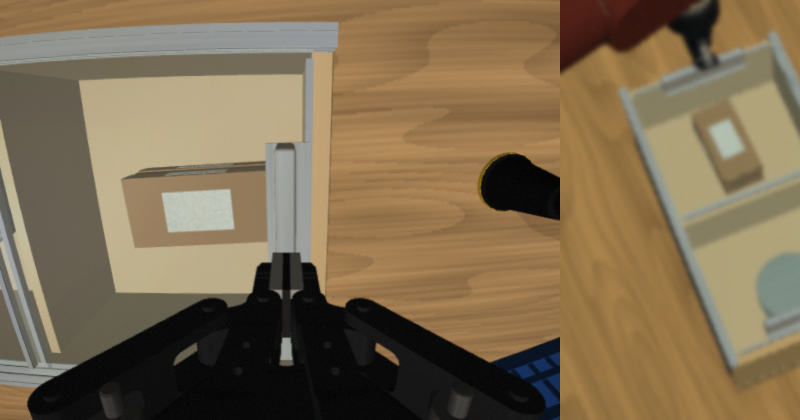

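The fin's middle (287,255) looks to lie between the finger tips, yet the opening reads 0. I'll test with a short slide and watch the force.

Call:
play_rows --series '[[0,[0,-0.2,0],[0,0,0]],[0,[0,-0.2,0],[0,0,0]],[0,[0,-0.2,0],[0,0,0]],[0,[0,0,0],[0,0,0]]]'

```text
t: 3.8
tool_pos: [0.5476, 0.2569, 0.1681]
tool_rot: [0.108, 3.14, 0.0]
contact_force: [0.2, -0.4, -0.8]
opening: -0.0002
grip_force: 0.0
```

```bash
python3 -c "
from h import *
d=imaging.get_image('wrist'); cv2.imwrite('pics/w3.png',cv2.resize(d['color'][100:380,200:400],None,fx=2,fy=2))
o=ctrl.get_obs();print(o['opening'],o['grip_force'],o['tool_pos'],o['contact_force'])"
```

```text
0.0002020907854900961 0.0 [0.54761821 0.25734471 0.16809099] [-0.34615156  0.00478443  0.54584738]
```

View pics/w3.png

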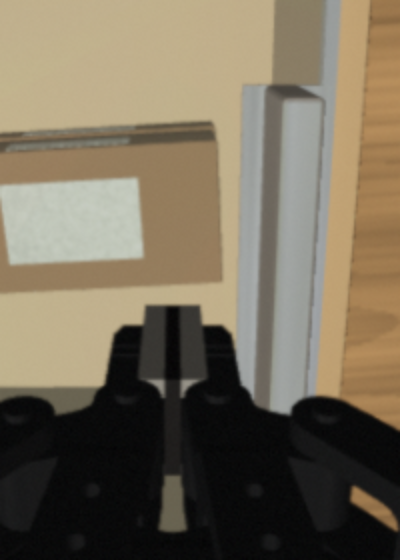

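```bash
python3 -c "
from h import *
import pickle
o,d=pickle.load(open('w1.pkl','rb'))
H=np.array(d['hand_eye']);print(np.round(H,4).tolist(),d['fx'],d['cx'],d['cy'],d['D'])
K=np.array([[d['fx'],0,d['cx']],[0,d['fy'],d['cy']],[0,0,1]]);Hi=np.linalg.inv(H)
for p in([0,0,0.],[0,0,-.019]): print(cv2.projectPoints(np.array([p]),cv2.Rodrigues(Hi[:3,:3])[0],Hi[:3,3],K,np.array(d['D']))[0].ravel())
o=ctrl.get_obs()
for n in('scene','top'):
  s=imaging.get_image(n);E=s['extrinsics'];K=np.array([[s['fx'],0,s['cx']],[0,s['fy'],s['cy']],[0,0,1]])
  P=np.array([o['tool_pos'],o['tool_pos']+np.array([0,0,.03]),[.549,.288,.193],[.549,.288,.162]])
  q=cv2.projectPoints(P,cv2.Rodrigues(E[:3,:3])[0],E[:3,3],K,np.array(s['D']))[0].reshape(-1,2)
  print(n,np.round(q,1).tolist())
  a,b=q[0].astype(int); 
  im=s['color'][b-40:b+40,a-50:a+50]; im=cv2.resize(im,None,fx=4,fy=4,interpolation=cv2.INTER_CUBIC)
  for c,col in zip(q,((0,0,255),(0,255,0),(255,0,0),(255,255,0))): cv2.circle(im,tuple(((c-[a-50,b-40])*4).astype(int).tolist()),3,col,1)
  cv2.imwrite('pics/'+n+'2.png',im)
cv2.imwrite('pics/both.png',np.hstack([cv2.imread('pics/scene2.png'),cv2.imread('pics/top2.png')]))
"
```

```text
[[0.0004, -0.9561, -0.2929, 0.0745], [1.0, 0.0004, 0.0001, 0.0008], [-0.0, -0.2929, 0.9561, -0.1712], [0.0, 0.0, 0.0, 1.0]] 317.52590555413263 285.9001271709897 208.97842597676078 [-0.07043413  0.          0.          0.          0.        ]
[284.39903851 244.99052128]
[284.23814095 259.40378682]
scene [[241.2, 102.5], [240.3, 97.4], [236.6, 89.9], [237.6, 95.1]]
top [[190.4, 203.7], [189.0, 202.7], [180.1, 202.3], [181.7, 203.3]]
```

View pics/both.png

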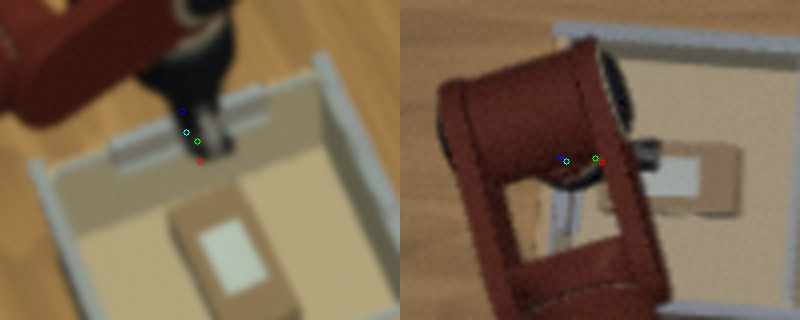

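The tip passed over or through the fin without contact. I'll probe gently downwards to find where the finger tips really end.

Call:
play_rows --series '[[0,[0,0,0.04],[0,0,0]],[0,[0,0,0.04],[0,0,0]],[0,[0,0,0.02],[0,0,0]],[0,[0,0,0],[0,0,0]]]'

```text
t: 4.45
tool_pos: [0.5474, 0.2579, 0.1628]
tool_rot: [-0.106, -3.139, 0.0]
contact_force: [0.8, -0.1, -0.3]
opening: 0.0
grip_force: 0.0
```

Call:
play_rows --series '[[0,[0,0,0.03],[0,0,0]],[0,[0,0,0.03],[0,0,0]],[0,[0,0,0],[0,0,0]]]'

```text
t: 4.82
tool_pos: [0.5474, 0.2578, 0.1598]
tool_rot: [-0.106, -3.139, 0.0]
contact_force: [0.2, 0.4, -0.9]
opening: 0.0003
grip_force: 0.0
```

Call:
play_rows --series '[[0,[0,0,0.04],[0,0,0]],[0,[0,0,0.04],[0,0,0]],[0,[0,0,0.02],[0,0,0]],[0,[0,0,0],[0,0,0]]]'

```text
t: 5.32
tool_pos: [0.5475, 0.2578, 0.1548]
tool_rot: [-0.106, -3.14, 0.0]
contact_force: [0.6, -0.4, -0.3]
opening: -0.0001
grip_force: 0.0
```

Call:
play_rows --series '[[0,[0,0,0.04],[0,0,0]],[0,[0,0,0.04],[0,0,0]],[0,[0,0,0.02],[0,0,0]],[0,[0,0,0],[0,0,0]]]'

```text
t: 5.82
tool_pos: [0.5474, 0.2578, 0.1498]
tool_rot: [-0.106, -3.139, 0.0]
contact_force: [0.2, 0.3, -0.0]
opening: -0.0004
grip_force: 0.0
```

Call:
play_rows --series '[[0,[0,0,0.05],[0,0,0]],[0,[0,0,0.05],[0,0,0]],[0,[0,0,0],[0,0,0]]]'

```text
t: 6.2
tool_pos: [0.5473, 0.2577, 0.1446]
tool_rot: [-0.106, -3.139, 0.0]
contact_force: [-1.0, 0.0, -0.2]
opening: -0.0001
grip_force: 0.0
```

Call:
play_rows --series '[[0,[0,0,0.05],[0,0,0]],[0,[0,0,0.05],[0,0,0]],[0,[0,0,0],[0,0,0]]]'

```text
t: 6.58
tool_pos: [0.5473, 0.2577, 0.1396]
tool_rot: [-0.106, -3.139, 0.0]
contact_force: [-0.1, -0.6, 0.6]
opening: -0.0002
grip_force: 0.0
```

```bash
python3 -c "
from h import *
d=imaging.get_image('wrist'); s=imaging.get_image('scene')['color'][60:200,180:320]
cv2.imwrite('pics/w4.png',np.hstack([d['color'][40:380,180:420],cv2.resize(s,(340,340),interpolation=cv2.INTER_CUBIC)]))
o=ctrl.get_obs();print(o['contact_force'],o['tool_pos'])"
```

```text
[-0.48563794 -1.29830882 -0.65841745] [0.54755512 0.25780165 0.1399453 ]
```

View pics/w4.png

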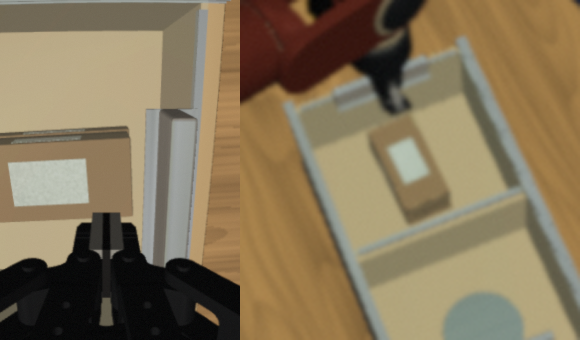

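Fingers are closed beside the fin, with the tip at px (287,253) in the wrist view and about (246.7,105.3) in the scene view; the fin is unmoved. I'll triangulate the real finger tip.

```bash
python3 -c "
from h import *
import pickle
_,d=pickle.load(open('w1.pkl','rb')); o=ctrl.get_obs(); E=wristE(d,o); s=imaging.get_image('scene')
for z in np.arange(.13,.2,.01):
  a=w(d,[(287,253)],z,E)[0]; b=w(s,[(246.7,105.3)],z)[0]; print(round(z,3),np.round(a,4),np.round(b,4),np.round(a-b,4))
# chest/fin height check: triangulate top vs scene rail corners
t=imaging.get_image('top')
for tp,sp in(((178.2,168.0),(273,80)),((305.2,177.6),(329,198)),((172.2,237.6),(201,103))):
  for z in(.14,.164,.19): print(z,np.round(w(t,[tp],z)[0]-w(s,[sp],z)[0],4))
"
```

```text
0.13 [0.5574 0.2587 0.13  ] [0.5639 0.2615 0.13  ] [-0.0065 -0.0028  0.    ]
0.14 [0.5527 0.259  0.14  ] [0.5623 0.2562 0.14  ] [-0.0096  0.0027 -0.    ]
0.15 [0.5481 0.2593 0.15  ] [0.5608 0.251  0.15  ] [-0.0127  0.0083  0.    ]
0.16 [0.5435 0.2595 0.16  ] [0.5593 0.2457 0.16  ] [-0.0158  0.0138 -0.    ]
0.17 [0.5388 0.2598 0.17  ] [0.5577 0.2405 0.17  ] [-0.0189  0.0193  0.    ]
0.18 [0.5342 0.2601 0.18  ] [0.5562 0.2352 0.18  ] [-0.022   0.0249 -0.    ]
0.19 [0.5295 0.2604 0.19  ] [0.5547 0.23   0.19  ] [-0.0251  0.0304  0.    ]
0.2 [0.5249 0.2606 0.2   ] [0.5531 0.2247 0.2   ] [-0.0282  0.0359 -0.    ]
0.14 [ 0.0034  0.0088 -0.    ]
0.164 [0.0047 0.0176 0.    ]
0.19 [0.0061 0.0271 0.    ]
0.14 [-0.0013 -0.0183 -0.    ]
0.164 [-0.0001 -0.0107  0.    ]
0.19 [ 0.0013 -0.0025  0.    ]
0.14 [-0.0088 -0.0043 -0.    ]
0.164 [-0.0082  0.0047  0.    ]
0.19 [-0.0075  0.0145  0.    ]
```

Wrist evidence (open-finger separation, tip drawn in front of the fin) says the tips end about 25–35 mm short of the reported TCP. I'll keep probing down in small steps to contact with the lid.

Call:
play_rows --series '[[0,[0,0,0.04],[0,0,0]],[0,[0,0,0.04],[0,0,0]],[0,[0,0,0],[0,0,0]]]'

```text
t: 7.15
tool_pos: [0.5473, 0.2577, 0.1356]
tool_rot: [-0.106, -3.139, 0.0]
contact_force: [-0.6, 0.6, -0.4]
opening: -0.0003
grip_force: 0.0
```

Call:
play_rows --series '[[0,[0,0,0.03],[0,0,0]],[0,[0,0,0.03],[0,0,0]],[0,[0,0,0],[0,0,0]]]'

```text
t: 7.52
tool_pos: [0.5477, 0.2579, 0.1333]
tool_rot: [0.106, 3.14, 0.0]
contact_force: [-0.7, -0.2, 1.2]
opening: -0.0002
grip_force: 0.8
```

Call:
play_rows --series '[[0,[0,0,0.03],[0,0,0]],[0,[0,0,0.03],[0,0,0]],[0,[0,0,0],[0,0,0]]]'

```text
t: 7.9
tool_pos: [0.5478, 0.2579, 0.1332]
tool_rot: [0.106, 3.139, -0.0]
contact_force: [-6.9, -2.8, 12.1]
opening: -0.0001
grip_force: 6.4
```

Contact at reported z ≈ 0.1333, so the real tips are about 28.5 mm above the reported TCP (lid top 162 mm). I'll use that offset. Lift, open, straddle the fin again.

Call:
play_rows --series '[[0,[0,0,-0.5],[0,0,0]],[0,[0,0,-0.6],[0,0,0]],[1,[0,0.3,0],[0,0,0]],[1,[0,0.3,0],[0,0,0]],[1,[0,0,0],[0,0,0]],[1,[0,0,0],[0,0,0]],[1,[0,0,0],[0,0,0]]]'

```text
t: 8.78
tool_pos: [0.5493, 0.2874, 0.1843]
tool_rot: [-0.106, -3.139, 0.001]
contact_force: [0.2, 0.5, 0.1]
opening: 0.0848
grip_force: 0.0
```

```bash
python3 -c "
from h import *
plan([(.549,.288,.1385,86.4,2)])"
```

```text
at [0.5493 0.2874 0.1843] yaw 86.12 F [0.2  0.46 0.14] t 8.775 op 0.0848
[[0.0, 0.01, 0.46], [-0.0, -0.0, -0.02]]
[[0.0, 0.01, 0.46], [-0.0, -0.0, -0.02]]
-> [0.5493 0.2884 0.1383]
```

Call:
play_rows --series '[[1,[0,0,0.45],[0,0,0]],[1,[0,0,0.45],[0,0,0]],[0,[0,0,0],[0,0,0]],[0,[0,0,0],[0,0,0]],[0,[0,0,0],[0,0,0]],[0,[0,0,0],[0,0,0]],[0,[0,0,0],[0,0,0]],[0,[0,0,0],[0,0,0]]]'

```text
t: 9.78
tool_pos: [0.5501, 0.2875, 0.1411]
tool_rot: [0.106, 3.138, -0.001]
contact_force: [-1.1, -2.4, 4.2]
opening: 0.0092
grip_force: 33.5
```

Call:
play_rows --series '[[0,[0,-0.2,0],[0,0,0]],[0,[0,-0.5,0],[0,0,0]],[0,[0,-0.5,0],[0,0,0]],[0,[0,-0.5,0],[0,0,0]],[0,[0,-0.5,0],[0,0,0]],[0,[0,-0.5,0],[0,0,0]],[0,[0,-0.4,0],[0,0,0]],[0,[0,0,0],[0,0,0]]]'

```text
t: 10.78
tool_pos: [0.5406, 0.1311, 0.1411]
tool_rot: [0.109, 3.136, -0.002]
contact_force: [3.8, -2.7, 3.4]
opening: 0.0092
grip_force: 33.6
```

Call:
play_rows --series '[[0,[0,-0.08,0],[0,0,0]],[0,[0,-0.06,0],[0,0,0]],[0,[0,-0.06,0],[0,0,0]],[0,[0,0,0],[0,0,0]]]'

```text
t: 11.28
tool_pos: [0.5401, 0.1231, 0.1411]
tool_rot: [0.106, 3.135, 0.001]
contact_force: [5.6, 0.7, 4.0]
opening: 0.0097
grip_force: 33.4
```

Call:
play_rows --series '[[0,[0,-0.05,0],[0,0,0]],[0,[0,-0.05,0],[0,0,0]],[0,[0,0,0],[0,0,0]]]'

```text
t: 11.65
tool_pos: [0.5402, 0.123, 0.1411]
tool_rot: [0.104, 3.134, 0.017]
contact_force: [8.3, 16.0, 1.5]
opening: 0.0095
grip_force: 33.8
```

Call:
play_rows --series '[[0,[0,0.08,0],[0,0,0]],[1,[0,0,0],[0,0,0]],[1,[0,0,0],[0,0,0]],[1,[0,0,0],[0,0,0]],[1,[0,0,0],[0,0,0]],[1,[0,0,-0.6],[0,0,0]],[1,[0,0.3,-1],[0,0,0]],[1,[0,0.9,-0.7],[0,0,0]]]'

```text
t: 12.65
tool_pos: [0.5432, 0.1814, 0.2576]
tool_rot: [0.111, 3.137, 0.0]
contact_force: [0.3, -0.2, 0.6]
opening: 0.0856
grip_force: 0.0
```

Call:
play_rows --series '[[1,[0,0.7,0],[0,0,0]],[1,[0,0,0],[0,0,0]]]'

```text
t: 12.9
tool_pos: [0.5447, 0.2186, 0.2554]
tool_rot: [0.102, 3.14, 0.0]
contact_force: [-0.5, -0.1, 0.4]
opening: 0.0857
grip_force: 0.0
```

```bash
cat > lab.py <<'E'
from h import *
def label(d,E,z,guess,name,rad=70):
    im=d['color'].astype(int); hsv=cv2.cvtColor(d['color'],cv2.COLOR_BGR2HSV)
    K=np.array([[d['fx'],0,d['cx']],[0,d['fy'],d['cy']],[0,0,1]])
    g=cv2.projectPoints(np.array([guess],float),cv2.Rodrigues(E[:3,:3])[0],E[:3,3],K,np.array(d['D']))[0].ravel()
    m=((hsv[...,1]<45)&(hsv[...,2]>150)).astype(np.uint8)
    n,l,st,c=cv2.connectedComponentsWithStats(m)
    for i in range(1,n):
        if st[i,4]>200 and np.hypot(*(c[i]-g))<rad:
            cs,_=cv2.findContours((l==i).astype(np.uint8),cv2.RETR_EXTERNAL,cv2.CHAIN_APPROX_NONE)
            p=cs[0].reshape(-1,2).astype(float)
            q=w(d,p,z,E)[:,:2].astype(np.float32)
            r=cv2.minAreaRect(q); print(name,"px",c[i].round(1),"area",st[i,4],"rect",np.round(r[0],4),np.round(r[1],4),round(r[2],2))
E
python3 -c "
from lab import *
import pickle
o=ctrl.get_obs(); d=imaging.get_image('wrist'); E=wristE(d,o); print(o['tool_pos']); pickle.dump((o,d),open('w5.pkl','wb'))
for z in(.09,.1,.11): label(d,E,z,[.545,.216,.1],'pile')
o1,d1=pickle.load(open('w1.pkl','rb'))
for z in(.09,.1,.11): label(d1,wristE(d1,o1),z,[.545,.216,.1],'pile w1')
cv2.imwrite('pics/w5.png',d['color'])
"
```

```text
[0.54469375 0.21855136 0.25539075]
pile px [283.4 186.2] area 1584 rect [0.5477 0.2165] [0.0562 0.034 ] 89.16
pile px [283.4 186.2] area 1584 rect [0.5454 0.2167] [0.0546 0.033 ] 89.16
pile px [283.4 186.2] area 1584 rect [0.5431 0.2169] [0.0529 0.032 ] 89.16
pile w1 px [291.9 204.2] area 1245 rect [0.6099 0.279 ] [0.1518 0.3059] 51.87
pile w1 px [297.4 183.6] area 1393 rect [0.5738 0.2867] [0.0197 0.1579] 86.28
pile w1 px [243.5 172.1] area 1083 rect [0.5475 0.2163] [0.0567 0.0347] 89.2
pile w1 px [291.9 204.2] area 1245 rect [0.6067 0.2789] [0.1482 0.2986] 51.87
pile w1 px [297.4 183.6] area 1393 rect [0.5715 0.2865] [0.0192 0.1542] 86.28
pile w1 px [243.5 172.1] area 1083 rect [0.5457 0.2178] [0.0553 0.0338] 89.2
pile w1 px [291.9 204.2] area 1245 rect [0.6035 0.2789] [0.1446 0.2913] 51.87
pile w1 px [297.4 183.6] area 1393 rect [0.5691 0.2863] [0.0187 0.1504] 86.28
pile w1 px [243.5 172.1] area 1083 rect [0.544  0.2193] [0.054 0.033] 89.2
```

```bash
python3 -c "
from h import *
plan([(.532,-.361,.255,-6.4,14)])"
```

```text
at [0.5445 0.2173 0.2547] yaw 86.22 F [ 0.38 -0.24  0.42] t 12.95 op 0.0854
[[-0.04, -0.83, 0.0], [-0.0, 0.0, 0.83]]
[[-0.13, -0.82, 0.0], [-0.0, 0.0, 0.83]]
[[-0.23, -0.8, 0.0], [-0.0, 0.0, 0.83]]
[[-0.32, -0.76, 0.0], [-0.0, 0.0, 0.83]]
[[-0.4, -0.72, 0.0], [-0.0, 0.0, 0.83]]
[[-0.48, -0.67, 0.0], [-0.0, 0.0, 0.83]]
[[-0.56, -0.61, 0.0], [-0.0, 0.0, 0.83]]
[[-0.62, -0.54, 0.0], [-0.0, 0.0, 0.83]]
[[-0.68, -0.47, 0.0], [-0.0, 0.0, 0.83]]
[[-0.73, -0.38, 0.0], [-0.0, 0.0, 0.83]]
[[-0.77, -0.3, 0.0], [-0.0, 0.0, 0.83]]
[[-0.8, -0.21, 0.0], [-0.0, 0.0, 0.83]]
[[-0.82, -0.11, 0.0], [-0.0, 0.0, 0.83]]
[[-0.83, -0.02, 0.0], [-0.0, 0.0, 0.83]]
-> [ 0.5319 -0.3614  0.255 ]
```

Call:
play_rows --series '[[1,[-0.04,-0.83,0],[0,0,0.83]],[1,[-0.13,-0.82,0],[0,0,0.83]],[1,[-0.23,-0.8,0],[0,0,0.83]],[1,[-0.32,-0.76,0],[0,0,0.83]],[1,[-0.4,-0.72,0],[0,0,0.83]],[1,[-0.48,-0.67,0],[0,0,0.83]],[1,[-0.56,-0.61,0],[0,0,0.83]],[1,[-0.62,-0.54,0],[0,0,0.83]]]'

```text
t: 13.95
tool_pos: [0.5363, -0.1162, 0.2542]
tool_rot: [-1.506, -2.756, 0.001]
contact_force: [0.4, -0.4, -0.5]
opening: 0.0851
grip_force: 0.0
```

Call:
play_rows --series '[[1,[-0.68,-0.47,0],[0,0,0.83]],[1,[-0.73,-0.38,0],[0,0,0.83]],[1,[-0.77,-0.3,0],[0,0,0.83]],[1,[-0.8,-0.21,0],[0,0,0.83]],[1,[-0.82,-0.11,0],[0,0,0.83]],[1,[-0.83,-0.02,0],[0,0,0.83]],[1,[0,0,0],[0,0,0]]]'

```text
t: 14.82
tool_pos: [0.5292, -0.3647, 0.2535]
tool_rot: [-2.353, -2.078, 0.002]
contact_force: [-0.6, 0.1, -0.6]
opening: 0.0853
grip_force: 0.0
```

```bash
python3 -c "
from lab import *
import pickle
o=ctrl.get_obs(); d=imaging.get_image('wrist'); E=wristE(d,o); pickle.dump((o,d),open('w6.pkl','wb'))
label(d,E,.03,[.533,-.361,.03],'carton')
cv2.imwrite('pics/w6.png',d['color'])
plan([(.532,-.361,.1,-6.4,4)])
"
```

```text
carton px [289.7 168.6] area 1174 rect [ 0.5344 -0.3586] [0.0556 0.0336] 80.87
at [ 0.5297 -0.3631  0.2538] yaw -6.97 F [-0.56 -0.04  0.25] t 14.875 op 0.0857
[[0.01, 0.01, 0.77], [-0.0, -0.0, -0.02]]
[[0.01, 0.01, 0.77], [-0.0, -0.0, -0.02]]
[[0.01, 0.01, 0.77], [-0.0, -0.0, -0.02]]
[[0.01, 0.01, 0.77], [-0.0, -0.0, -0.02]]
-> [ 0.5317 -0.3612  0.0998]
```

Call:
play_rows --series '[[1,[0.02,0.08,0.8],[0,0,0.15]],[1,[0,0,0.8],[0,0,0]],[1,[0,0,0.6],[0,0,0]],[1,[0,0,0],[0,0,0]]]'

```text
t: 15.38
tool_pos: [0.5332, -0.3587, 0.1413]
tool_rot: [-2.365, -2.057, 0.001]
contact_force: [0.1, 0.4, 0.4]
opening: 0.0855
grip_force: 0.0
```

```bash
python3 -c "
from lab import *
o=ctrl.get_obs(); d=imaging.get_image('wrist'); E=wristE(d,o)
label(d,E,.03,[.533,-.361,.03],'carton')
hsv=cv2.cvtColor(d['color'],cv2.COLOR_BGR2HSV)
cv2.imwrite('pics/w7.png',d['color'])
plan([(.534,-.36,-.02,-8.4,3)])
"
```

```text
carton px [287.8 196.7] area 2160 rect [ 0.5348 -0.3587] [0.0557 0.0333] 81.25
at [ 0.5346 -0.36    0.144 ] yaw -7.97 F [ 0.06  0.69 -0.01] t 15.425 op 0.0857
[[-0.0, -0.0, 1.09], [-0.01, -0.0, 0.02]]
[[-0.0, -0.0, 1.09], [-0.01, -0.0, 0.02]]
[[-0.0, -0.0, 1.09], [-0.01, -0.0, 0.02]]
-> [ 0.5345 -0.3597 -0.0195]
```

View pics/w7.png

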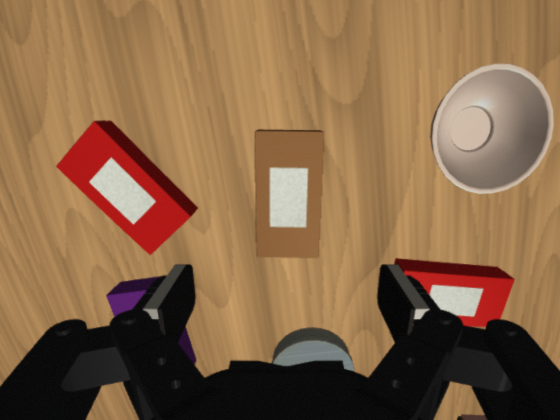

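One brown carton centred at (289,194) between the fingers, label centred on it; purple/red look-alikes are clear of the finger paths. I'll descend (real tips about 41 mm above reported when open).

Call:
play_rows --force 40 --series '[[1,[0,0,0.9],[0,0,0.08]],[1,[0,0,0.9],[0,0,0]],[1,[0,0,0.9],[0,0,0]],[1,[0,0,0.5],[0,0,0]],[1,[0,0,0],[0,0,0]],[1,[0,0,0],[0,0,0]]]'

```text
t: 16.18
tool_pos: [0.5371, -0.3626, -0.012]
tool_rot: [2.379, 2.045, 0.001]
contact_force: [0.1, -0.2, 0.3]
opening: 0.0854
grip_force: 0.0
```

```bash
python3 -c "
from h import *
plan([(.5345,-.3597,-.032,-8.5,1)])
"
```

```text
at [ 0.5371 -0.3626 -0.012 ] yaw -8.65 F [ 0.07 -0.25  0.32] t 16.175 op 0.0854
[[0.05, -0.06, 0.4], [0.03, 0.02, -0.02]]
-> [ 0.5346 -0.3597 -0.032 ]
```

Call:
play_rows --series '[[1,[0.05,-0.05,0.2],[0,0,0]],[1,[0,0,0.2],[0,0,0]],[1,[0,0,0],[0,0,0]]]'

```text
t: 16.55
tool_pos: [0.5323, -0.3576, -0.0363]
tool_rot: [-2.381, -2.046, 0.001]
contact_force: [0.2, 0.3, -1.3]
opening: 0.0853
grip_force: 0.0
```

Call:
play_rows --series '[[0,[0,0,0],[0,0,0]],[0,[0,0,0],[0,0,0]],[0,[0,0,0],[0,0,0]],[0,[0,0,0],[0,0,0]],[0,[0,0,0],[0,0,0]]]'

```text
t: 17.18
tool_pos: [0.5345, -0.3595, -0.0331]
tool_rot: [2.381, 2.045, 0.001]
contact_force: [-0.0, -0.1, 5.6]
opening: 0.0594
grip_force: 48.9
```

Call:
play_rows --series '[[0,[0,0,-0.2],[0,0,0]],[0,[0,0,-0.6],[0,0,0]],[0,[0,0,-1],[0,0,0]],[0,[0,0,-1],[0,0,0]],[0,[0,0,-1],[0,0,0]],[0,[0,0,-0.8],[0,0,0]],[0,[0,0,-0.3],[0,0,0]],[0,[0,0,0],[0,0,0]]]'

```text
t: 18.18
tool_pos: [0.5333, -0.3584, 0.2101]
tool_rot: [2.383, 2.047, 0.0]
contact_force: [-0.1, 0.6, -2.9]
opening: 0.0599
grip_force: 44.9
```

```bash
python3 -c "
from lab import *
for i in range(2):
  o=ctrl.get_obs(); d=imaging.get_image('wrist'); E=wristE(d,o)
  x,y,z=o['tool_pos']; label(d,E,z+.033+.03,[x,y,z+.063],'held',150)
cv2.imwrite('pics/w8.png',d['color'])
plan([(.546,.2166,.21,-.8,14)])
"
```

```text
held px [285.9 302.9] area 9937 rect [ 0.5337 -0.3582] [0.0553 0.0342] 81.36
held px [426.6 267.1] area 1009 rect [ 0.5902 -0.3476] [0.0101 0.017 ] 76.04
held px [165.  292.8] area 325 rect [ 0.4884 -0.3444] [0.0106 0.008 ] 1.77
held px [285.9 302.9] area 9937 rect [ 0.5332 -0.3577] [0.0553 0.0342] 81.4
held px [428.1 268.6] area 1011 rect [ 0.5902 -0.3478] [0.0102 0.017 ] 76.18
held px [165.  293.5] area 291 rect [ 0.4879 -0.3443] [0.0106 0.0074] 1.86
at [ 0.5322 -0.3575  0.207 ] yaw -8.67 F [ 0.09  0.33 -2.73] t 18.275 op 0.0599
[[0.81, -0.1, -0.0], [-0.0, -0.0, -0.07]]
[[0.81, -0.1, -0.0], [-0.0, -0.0, -0.07]]
[[0.82, -0.09, -0.0], [-0.0, -0.0, -0.07]]
[[0.82, -0.08, -0.0], [-0.0, -0.0, -0.07]]
[[0.82, -0.07, -0.0], [-0.0, -0.0, -0.07]]
[[0.82, -0.06, -0.0], [-0.0, -0.0, -0.07]]
[[0.82, -0.06, -0.0], [-0.0, -0.0, -0.07]]
[[0.82, -0.05, -0.0], [-0.0, -0.0, -0.07]]
[[0.82, -0.04, -0.0], [-0.0, -0.0, -0.07]]
[[0.82, -0.03, -0.0], [-0.0, -0.0, -0.07]]
[[0.82, -0.02, -0.0], [-0.0, -0.0, -0.07]]
[[0.82, -0.02, -0.0], [-0.0, -0.0, -0.07]]
[[0.82, -0.01, -0.0], [-0.0, -0.0, -0.07]]
[[0.82, -0.0, -0.0], [-0.0, -0.0, -0.07]]
-> [0.5461 0.2169 0.2086]
```

Call:
play_rows --series '[[0,[0.5,-0.1,0],[0,0,-0.07]],[0,[0.8,-0.1,0],[0,0,-0.07]],[0,[0.8,-0.1,0],[0,0,-0.07]],[0,[0.8,-0.1,0],[0,0,-0.07]],[0,[0.8,-0.07,0],[0,0,-0.07]],[0,[0.8,-0.06,0],[0,0,-0.07]],[0,[0.8,-0.06,0],[0,0,-0.07]],[0,[0.8,-0.05,0],[0,0,-0.07]]]'

```text
t: 19.27
tool_pos: [0.5351, -0.0491, 0.2079]
tool_rot: [-2.298, -2.138, 0.002]
contact_force: [-0.2, -0.0, -2.9]
opening: 0.0598
grip_force: 44.7
```

Call:
play_rows --series '[[0,[0.8,-0.04,0],[0,0,-0.07]],[0,[0.8,-0.03,0],[0,0,-0.07]],[0,[0.8,-0.02,0],[0,0,-0.07]],[0,[0.8,-0.02,0],[0,0,-0.07]],[0,[0.8,-0.01,0],[0,0,-0.07]],[0,[0.8,0,0],[0,0,-0.07]],[0,[0.5,0,0],[0,0,0]],[0,[0,0,0],[0,0,0]]]'

```text
t: 20.27
tool_pos: [0.5407, 0.2152, 0.2079]
tool_rot: [-2.232, -2.208, 0.005]
contact_force: [-0.5, -0.8, -2.9]
opening: 0.0592
grip_force: 44.7
```

```bash
python3 -c "
from lab import *
for i in range(3):
  o=ctrl.get_obs(); d=imaging.get_image('wrist'); E=wristE(d,o)
  x,y,z=o['tool_pos']; label(d,E,z+.033+.03,[x,y,z+.063],'held',100)
cv2.imwrite('pics/w9.png',d['color'])
plan([(.546,.2166,.10,-.8,3)])
"
```

```text
held px [285.9 302.9] area 9941 rect [0.5415 0.2155] [0.0553 0.0342] 89.43
held px [285.9 302.9] area 9943 rect [0.5418 0.2144] [0.0554 0.0342] 89.35
held px [285.9 302.9] area 9945 rect [0.5422 0.2137] [0.0554 0.0342] 89.28
at [0.5418 0.213  0.2089] yaw -0.83 F [-0.58  0.09 -3.23] t 20.425 op 0.0593
[[0.02, 0.03, 0.73], [-0.0, 0.0, -0.0]]
[[0.02, 0.03, 0.73], [-0.0, 0.0, -0.0]]
[[0.02, 0.03, 0.73], [-0.0, 0.0, -0.0]]
-> [0.5461 0.2158 0.0994]
```

Call:
play_rows --series '[[0,[0.05,0.07,0.4],[0,0,0]],[0,[0,0,0.7],[0,0,0]],[0,[0,0,0.7],[0,0,0]],[0,[0,0,0.3],[0,0,0]],[0,[0,0,0],[0,0,0]],[0,[0,0,0],[0,0,0]],[0,[0,0,0],[0,0,0]]]'

```text
t: 21.3
tool_pos: [0.5475, 0.2162, 0.107]
tool_rot: [2.236, 2.204, 0.005]
contact_force: [1.2, -0.4, -1.9]
opening: 0.0593
grip_force: 44.5
```

```bash
python3 -c "
from h import *
plan([(.546,.2166,.09,-.8,1)])
"
```

```text
at [0.5475 0.2162 0.107 ] yaw -0.84 F [ 1.18 -0.44 -1.92] t 21.3 op 0.0593
[[0.01, -0.03, 0.34], [0.02, -0.01, -0.0]]
-> [0.5461 0.2167 0.09  ]
```

Call:
play_rows --series '[[0,[0.01,-0.03,0.15],[0,0,0]],[0,[0,0,0.15],[0,0,0]],[0,[0,0,0.1],[0,0,0]],[0,[0,0,0.1],[0,0,0]],[0,[0,0,0],[0,0,0]]]'

```text
t: 21.92
tool_pos: [0.5443, 0.2163, 0.0793]
tool_rot: [-2.237, -2.205, 0.002]
contact_force: [0.7, 0.6, -2.4]
opening: 0.0595
grip_force: 44.6
```

Call:
play_rows --series '[[0,[0,0,0.04],[0,0,0]],[0,[0,0,0.04],[0,0,0]],[0,[0,0,0],[0,0,0]]]'

```text
t: 22.3
tool_pos: [0.5446, 0.2164, 0.0759]
tool_rot: [-2.237, -2.205, 0.0]
contact_force: [0.3, 0.7, -2.0]
opening: 0.0595
grip_force: 44.6
```

Call:
play_rows --series '[[0,[0,0.02,0.04],[0,0,0]],[0,[0,0,0.02],[0,0,0]],[0,[0,0,0],[0,0,0]],[0,[0,0,0],[0,0,0]]]'

```text
t: 22.8
tool_pos: [0.5457, 0.2164, 0.073]
tool_rot: [2.238, 2.205, 0.0]
contact_force: [-0.3, 0.1, -3.2]
opening: 0.0594
grip_force: 44.6
```

```bash
python3 -c "
from lab import *
o=ctrl.get_obs(); d=imaging.get_image('wrist'); E=wristE(d,o)
x,y,z=o['tool_pos']; label(d,E,z+.063,[x,y,z+.063],'held',60)
cv2.imwrite('pics/w10.png',d['color'])
plan([(.546,.2166,.07,-.8,1)])
"
```

```text
held px [285.9 302.9] area 9932 rect [0.5463 0.2166] [0.0553 0.0342] 89.19
at [0.5457 0.2164 0.073 ] yaw -0.83 F [-0.18  0.   -2.15] t 22.85 op 0.0594
[[0.0, 0.0, 0.06], [0.0, 0.0, -0.0]]
-> [0.5457 0.2164 0.07  ]
```

Held label sits at (0.5463, 0.2166), yaw 89.2°, matching the pile's label. Feeling down.

Call:
play_rows --series '[[0,[0,0,0.03],[0,0,0]],[0,[0,0,0.03],[0,0,0]],[0,[0,0,0],[0,0,0]]]'

```text
t: 23.22
tool_pos: [0.5455, 0.2163, 0.0697]
tool_rot: [-2.237, -2.205, 0.001]
contact_force: [-0.7, -0.1, -2.2]
opening: 0.0593
grip_force: 44.6
```

Call:
play_rows --series '[[0,[0,0,0.02],[0,0,0]],[0,[0,0,0.02],[0,0,0]],[0,[0,0,0],[0,0,0]]]'

```text
t: 23.6
tool_pos: [0.5456, 0.2164, 0.0678]
tool_rot: [-2.237, -2.205, 0.0]
contact_force: [-0.6, -0.0, -2.6]
opening: 0.0593
grip_force: 44.6
```

Call:
play_rows --series '[[0,[0,0,0.02],[0,0,0]],[0,[0,0,0.02],[0,0,0]],[0,[0,0,0],[0,0,0]]]'

```text
t: 23.98
tool_pos: [0.5456, 0.2164, 0.0658]
tool_rot: [-2.237, -2.205, 0.0]
contact_force: [-0.0, 0.1, -2.6]
opening: 0.0594
grip_force: 44.6
```

Call:
play_rows --series '[[0,[0,0,0.02],[0,0,0]],[0,[0,0,0.02],[0,0,0]],[0,[0,0,0],[0,0,0]]]'

```text
t: 24.35
tool_pos: [0.5456, 0.2164, 0.0639]
tool_rot: [-2.237, -2.205, 0.0]
contact_force: [-0.3, -0.3, -3.1]
opening: 0.0591
grip_force: 44.6
```

Call:
play_rows --series '[[0,[0,0,0.02],[0,0,0]],[0,[0,0,0.02],[0,0,0]],[0,[0,0,0],[0,0,0]]]'

```text
t: 24.72
tool_pos: [0.5456, 0.2164, 0.0618]
tool_rot: [-2.237, -2.205, 0.0]
contact_force: [0.5, -0.1, -2.9]
opening: 0.0596
grip_force: 44.6
```

Call:
play_rows --series '[[0,[0,0,0.02],[0,0,0]],[0,[0,0,0.02],[0,0,0]],[0,[0,0,0],[0,0,0]]]'

```text
t: 25.1
tool_pos: [0.5456, 0.2163, 0.0599]
tool_rot: [-2.237, -2.205, 0.0]
contact_force: [-0.5, 0.5, -3.8]
opening: 0.0597
grip_force: 44.6
```

Call:
play_rows --series '[[0,[0,0,0.02],[0,0,0]],[0,[0,0,0.02],[0,0,0]],[0,[0,0,0],[0,0,0]]]'

```text
t: 25.48
tool_pos: [0.5459, 0.2164, 0.0586]
tool_rot: [2.237, 2.205, 0.0]
contact_force: [-1.3, -1.1, 0.6]
opening: 0.0593
grip_force: 45.4
```

Contact starting. One more millimetre to be sure it's resting.

Call:
play_rows --series '[[0,[0,0,0.02],[0,0,0]],[0,[0,0,0],[0,0,0]]]'

```text
t: 25.72
tool_pos: [0.5459, 0.2165, 0.0578]
tool_rot: [2.237, 2.205, 0.0]
contact_force: [-2.7, 0.1, 3.8]
opening: 0.0595
grip_force: 45.9
```

Call:
play_rows --series '[[1,[0,0,0],[0,0,0]],[1,[0,0,0],[0,0,0]],[1,[0,0,0],[0,0,0]],[1,[0,0,-0.4],[0,0,0]],[1,[0,0,-0.9],[0,0,0]],[1,[0,0,-0.9],[0,0,0]],[1,[0,0,-0.8],[0,0,0]],[1,[0,0,0],[0,0,0]]]'

```text
t: 26.72
tool_pos: [0.5486, 0.2172, 0.214]
tool_rot: [2.233, 2.202, 0.015]
contact_force: [0.4, 0.1, -0.6]
opening: 0.0857
grip_force: 0.0
```

```bash
python3 -c "
from lab import *
o=ctrl.get_obs(); d=imaging.get_image('wrist'); E=wristE(d,o)
label(d,E,.121,[.546,.2165,.121],'placed',60)
cv2.imwrite('pics/w11.png',d['color'])
plan([(.5405,.126,.21,86.2,12)])
"
```

```text
placed px [281.4 203.1] area 2433 rect [0.5459 0.2167] [0.0559 0.034 ] 89.01
at [0.5472 0.2168 0.211 ] yaw -0.83 F [-0.6  -0.9  -0.51] t 26.775 op 0.0856
[[-0.15, -0.01, 0.0], [0.0, 0.0, -0.91]]
[[-0.15, -0.03, 0.0], [0.0, 0.0, -0.91]]
[[-0.14, -0.05, 0.0], [0.0, 0.0, -0.91]]
[[-0.14, -0.06, 0.0], [0.0, 0.0, -0.91]]
[[-0.13, -0.08, 0.0], [0.0, 0.0, -0.91]]
[[-0.12, -0.1, 0.0], [0.0, 0.0, -0.91]]
[[-0.1, -0.11, 0.0], [0.0, 0.0, -0.91]]
[[-0.09, -0.12, 0.0], [0.0, 0.0, -0.91]]
[[-0.07, -0.13, 0.0], [0.0, 0.0, -0.91]]
[[-0.05, -0.14, 0.0], [0.0, 0.0, -0.91]]
[[-0.04, -0.15, 0.0], [0.0, 0.0, -0.91]]
[[-0.02, -0.15, 0.0], [0.0, 0.0, -0.91]]
-> [0.5408 0.1263 0.2108]
```

Carton rests at (0.5459, 0.2167), yaw 89°, within about 1.5 mm of the pile. Now to the fin to shut the lid.

Call:
play_rows --series '[[1,[-0.15,-0.01,0],[0,0,-0.91]],[1,[-0.15,-0.03,0],[0,0,-0.91]],[1,[-0.14,-0.05,0],[0,0,-0.91]],[1,[-0.14,-0.06,0],[0,0,-0.91]],[1,[-0.13,-0.08,0],[0,0,-0.91]],[1,[-0.12,-0.1,0],[0,0,-0.91]],[1,[-0.1,-0.11,0],[0,0,-0.91]],[1,[-0.09,-0.12,0],[0,0,-0.91]]]'

```text
t: 27.78
tool_pos: [0.5404, 0.1556, 0.2056]
tool_rot: [-0.875, -3.015, 0.002]
contact_force: [0.0, 0.5, 0.3]
opening: 0.0854
grip_force: 0.0
```

Call:
play_rows --series '[[1,[-0.07,-0.13,0],[0,0,-0.91]],[1,[-0.05,-0.14,0],[0,0,-0.91]],[1,[-0.04,-0.15,0],[0,0,-0.91]],[1,[-0.02,-0.15,0],[0,0,-0.91]],[1,[0,0,0.4],[0,0,0]],[1,[0,0,0],[0,0,0]],[1,[0,0,0],[0,0,0]]]'

```text
t: 28.65
tool_pos: [0.5387, 0.1261, 0.186]
tool_rot: [-0.096, -3.138, 0.0]
contact_force: [-0.1, 0.3, 0.0]
opening: 0.0853
grip_force: 0.0
```

```bash
python3 -c "
from h import *
plan([(.5405,.126,.14,86.2,2)])
"
```

```text
at [0.5387 0.1261 0.186 ] yaw 86.5 F [-0.14  0.34  0.03] t 28.65 op 0.0853
[[-0.02, -0.0, 0.46], [-0.0, -0.01, 0.02]]
[[-0.02, -0.0, 0.46], [-0.0, -0.01, 0.02]]
-> [0.5406 0.126  0.14  ]
```

Call:
play_rows --force 30 --series '[[1,[0,0,0.45],[0,0,0]],[1,[0,0,0.45],[0,0,0]],[0,[0,0,0],[0,0,0]],[0,[0,0,0],[0,0,0]],[0,[0,0,0],[0,0,0]],[0,[0,0,0],[0,0,0]],[0,[0,0,0],[0,0,0]],[0,[0,0,0],[0,0,0]]]'

```text
t: 29.65
tool_pos: [0.5399, 0.1257, 0.1432]
tool_rot: [0.095, 3.139, -0.0]
contact_force: [-0.8, -1.2, 5.8]
opening: 0.0092
grip_force: 33.9
```

Call:
play_rows --series '[[0,[0,0.2,0],[0,0,0]],[0,[0,0.5,0],[0,0,0]],[0,[0,0.5,0],[0,0,0]],[0,[0,0.5,0],[0,0,0]],[0,[0,0.5,0],[0,0,0]],[0,[0,0.5,0],[0,0,0]],[0,[0,0.4,0],[0,0,0]],[0,[0,0,0],[0,0,0]]]'

```text
t: 30.65
tool_pos: [0.5495, 0.2824, 0.1432]
tool_rot: [0.093, 3.138, 0.004]
contact_force: [1.0, 2.1, 6.7]
opening: 0.0092
grip_force: 33.9
```

Shut position was y ≈ 0.2875; 5 mm more plus a light press.

Call:
play_rows --series '[[0,[0,0.05,0],[0,0,0]],[0,[0,0.05,0],[0,0,0]],[0,[0,0.04,0],[0,0,0]],[0,[0,0.03,0],[0,0,0]],[0,[0,0,0],[0,0,0]]]'

```text
t: 31.28
tool_pos: [0.5497, 0.2875, 0.1432]
tool_rot: [0.096, 3.139, -0.003]
contact_force: [-1.5, -4.0, 6.6]
opening: 0.0095
grip_force: 34.2
```

Call:
play_rows --series '[[0,[0,0.05,0],[0,0,0]],[0,[0,0.03,0],[0,0,0]],[0,[0,0,0],[0,0,0]]]'

```text
t: 31.65
tool_pos: [0.5497, 0.2873, 0.1432]
tool_rot: [-0.098, -3.139, 0.017]
contact_force: [-4.1, -17.7, 11.4]
opening: 0.0094
grip_force: 34.9
```

Call:
play_rows --series '[[0,[0,-0.05,0],[0,0,0]],[1,[0,0,0],[0,0,0]],[1,[0,0,0],[0,0,0]],[1,[0,0,0],[0,0,0]],[1,[0,0,0],[0,0,0]],[1,[0,0,-0.5],[0,0,0]],[1,[0,0,-1],[0,0,0]],[1,[0,0,-1],[0,0,0]]]'

```text
t: 32.65
tool_pos: [0.5488, 0.2907, 0.2677]
tool_rot: [-0.095, -3.139, 0.001]
contact_force: [-0.5, 0.7, 0.1]
opening: 0.0853
grip_force: 0.0
```

Call:
play_rows --series '[[1,[0,-0.2,-0.8],[0,0,0]],[1,[0,0,-0.4],[0,0,0]],[1,[0,0,0],[0,0,0]],[1,[0,0,0],[0,0,0]]]'

```text
t: 33.15
tool_pos: [0.5479, 0.2806, 0.3242]
tool_rot: [-0.095, -3.136, 0.002]
contact_force: [-0.4, 0.3, -0.9]
opening: 0.0852
grip_force: 0.0
```

```bash
python3 -c "
from lab import *
import pickle
o=ctrl.get_obs(); d=imaging.get_image('wrist'); E=wristE(d,o); print(o['tool_pos'],o['contact_force'])
label(d,E,.121,[.546,.2165,.121],'placed',50)
K=np.array([[d['fx'],0,d['cx']],[0,d['fy'],d['cy']],[0,0,1]])
# compare fin location w.r.t. rail end with w1: warp this picture to the w1 camera on the plane z=.193
o1,d1=pickle.load(open('w1.pkl','rb')); E1=wristE(d1,o1)
g=[(a,b) for a in np.arange(.26,.34,.001) for b in [.51,.53,.57,.59]]
def prof(d,E):
  P=np.array([[b,a,.193] for a,b in g]); q=cv2.projectPoints(P,cv2.Rodrigues(E[:3,:3])[0],E[:3,3],K,np.array(d['D']))[0].reshape(-1,1,2).astype(np.float32)
  v=cv2.remap(cv2.cvtColor(d['color'],cv2.COLOR_BGR2GRAY).astype(np.float32),q,None,cv2.INTER_LINEAR).reshape(-1,4); return v[:,:2].mean(1)
a=prof(d,E);b=prof(d1,E1)
print(a.round().astype(int).tolist());print(b.round().astype(int).tolist())
cv2.imwrite('pics/w12.png',d['color'])
"
```

```text
[0.54788551 0.280626   0.32421298] [-0.36012417  0.26858496 -0.92439436]
placed px [232.4 179.1] area 1316 rect [0.5462 0.2167] [0.0565 0.0345] 89.15
[126, 126, 126, 127, 126, 125, 126, 127, 125, 126, 126, 126, 125, 126, 126, 126, 126, 126, 126, 122, 141, 156, 159, 161, 158, 155, 155, 159, 162, 161, 161, 159, 157, 152, 141, 140, 149, 158, 159, 159, 159, 158, 159, 162, 164, 166, 166, 166, 166, 165, 165, 162, 154, 136, 134, 138, 138, 137, 137, 138, 137, 138, 139, 138, 137, 137, 137, 137, 137, 137, 138, 138, 137, 137, 136, 137, 137, 136, 137, 137, 137]
[126, 126, 126, 126, 126, 126, 126, 126, 126, 127, 127, 127, 125, 126, 127, 126, 124, 121, 131, 153, 161, 159, 159, 156, 149, 144, 149, 158, 162, 162, 160, 158, 157, 153, 147, 143, 147, 156, 159, 159, 159, 159, 160, 163, 165, 165, 165, 166, 165, 165, 163, 154, 135, 130, 134, 135, 135, 135, 135, 135, 135, 136, 136, 135, 136, 136, 136, 136, 135, 135, 135, 133, 133, 132, 133, 132, 133, 133, 133, 133, 133]
```

```bash
python3 -c "
from h import *
a=cv2.imread('pics/top0.png').astype(int); b=imaging.get_image('top')['color'].astype(int)
m=(np.abs(a-b).max(2)>30).astype(np.uint8)
n,l,s,c=cv2.connectedComponentsWithStats(m)
print([(s[i].tolist()) for i in range(1,n) if s[i,4]>5])
"
```

```text
[[30, 160, 245, 260, 18422], [197, 201, 8, 10, 25], [349, 203, 36, 22, 396], [261, 343, 7, 6, 12], [266, 344, 17, 7, 38], [256, 350, 12, 4, 20], [272, 350, 16, 9, 55], [285, 359, 13, 29, 166], [246, 361, 3, 8, 9], [242, 382, 2, 4, 6]]
```

The only changes are the arm and the carton's old spot (349–385, 203–225). The right fin and the bystanders have not moved. Handing in.

```bash
python3 -c "
from station import ctrl
print(ctrl.finish_job())"
```

```text
the job is handed in; nothing more can be done
None
```

The carton rests on the pile, set down by feel about 1.5 mm off centre, both lids are shut, nothing else on the table moved, and the job is handed in at about 33 s.

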